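Snap the end cover onto the blower bearing

TASK

Take the spanner that was left lying across the open bearing and lay it flat inside the red tool tray. Then set the blue end cover the right way up in the bearing's mouth and press it straight down until it snaps in and its rim is fully home all round, and keep pressing it firmly (about 10 newtons): finish still pushing down on the cover, without letting go. Leave everything else on the bench where it is.

Things in the scene. Friction and masses are not known exactly. Their poses are not given: they have to be found in the camera images.
- bearing: Cast-iron four-bolt flange bearing (green, square flange 108 mm, round boss 84 mm across at the top) bolted on a round dark steel blower end plate (190 mm across, 10 mm thick) that lies flat and does not move; its yaw varies. Origin: centre of the plate's underside on the bench, z up.
- bearing_mouth (a point): Centre of the open round mouth of the bearing, level with the boss's flat top face, 48 mm above the bench. The mouth is 57 mm across and 22 mm deep. Six sprung brass nibs spaced round it stand in 5 mm below the face and leave 42 mm between them; the cover's bead pushes them outward and snaps past.
- cover: Blue end cover, loose, 0.13 to 0.25 kg, round, lying right way up. Origin: centre of its plug's underside, z up. Plug 21.6 mm high (lead-in 39 to 52 mm across, bead 52 mm at 9.4 to 10.9 mm up, neck 40 mm); rim 68 mm across, 21.6 to 25.6 mm up; round crown to grip or push on, 46 mm across, 25.6 to 39.6 mm up, upright sides. Starts on the bench in one of three spots on the robot's right.
- cover_seat (a point): Centre of the underside of the cover's rim, 21.6 mm above the cover's origin. Cover home: it meets bearing_mouth. Resting on the nibs, the rim stands about 16 mm above the face; the push it takes rises to 6 to 12 N (up to 30 if held tilted or off centre) with the rim about 11 mm above the face, then drops and from about 6 mm the nibs pull the cover home.
- spanner: Steel combination spanner, loose, 0.11 to 0.22 kg, 190 mm long, 8 mm thick and flat; shank 14 mm wide, between 68 mm either side of the origin; open jaw end (about 35 mm wide) towards +x, ring end (29 mm) towards -x. Origin: middle of the underside, 6 mm from its centre of mass. Starts flat across the bearing's mouth on the boss's face, its underside 48 mm above the bench.
- spanner_ring (a point): Point in the spanner's ring end, 90 mm from the spanner's origin towards -x, 4 mm above the underside.
- spanner_jaw (a point): Point in the spanner's open jaw end, 90 mm from the spanner's origin towards +x, 4 mm above the underside.
- tray: Red open steel tool tray, fixed, on the robot's left: outside 250 mm (its x) by 140 mm (its y), 30 mm high, walls and floor 4 mm thick. Origin: centre of its underside on the bench.
- old_cover: Bystander: worn, rust-brown steel cover, 72 mm across, 18 mm high, lying on the bench. Origin: centre of its underside. Starts in one of the three spots on the right.
- grease_tin: Bystander: yellow closed tin with a pale lid, 60 mm across, 45 mm high. Origin: centre of its underside. Starts in one of the three spots on the right.
- hammer: Bystander: hammer, 300 mm long, lying beyond the bearing. Origin on its underside.
- wire_brush: Bystander: hand brush lying beyond the tray. Origin on its underside.
- tea_glass: Bystander: empty glass, 64 mm across, 88 mm high, standing. Origin: centre of its underside.
- spare_race: Bystander: loose steel bearing ring, 72 mm across, 17 mm high, lying flat. Origin: centre of its underside.
- chisel: Bystander: dark steel chisel, 180 mm long, up to 12 mm thick, lying on the right. Origin on its underside.
There are look-alikes about, which are no part of the job. What is shaped like the bearing but purple is not meant.

How it is judged:
By the outcome, as a careful person would: the job done as asked, in the order asked, and still so for the second after the job is handed in, while the arm keeps its last pose, push and grip.
It also fails if it takes over 72 s, if anything falls off the work surface, if the arm or the gripper's body presses on something with over 40 N, if the wrist force passes 120 N, or if a joint passes its speed limit or range.

ROBOT

A 6-joint arm with a two-finger parallel gripper is mounted at the origin on the work surface. World frame = base frame: x ahead of the robot, y to its left, z up, the work surface at z = 0. Lengths are in m, angles in degrees, forces in N, time in s.
With the tool pointing down it reaches from about 0.25 to 0.725 m from the base axis. Payload 9.7 kg.
Tool frame: the origin (TCP) lies at the very end of the fingers, on their centre line; the grasp point (between the pads) lies 19 mm behind it; x points along the fingers, z is the direction in which the jaws open and shut, and the axes are right-handed (so a half turn about x gives the same grasp; the last joint's range is limited). The gripper opens to 85 mm and grips with 20 to 120 N. Pads are 22 mm wide; open, the fingers measure 114 mm over their backs; the gripper's body (76 mm by 85 mm) begins 54 mm behind the grasp point. The pads swing forward as they close: fully open they stand 13 mm farther back than shut.
Start: joints at [72.938, 4.979, 10.078, 95.1, 0, 90], TCP at [0.161, 0.526, 0.231] pointing down, gripper open.
Joint ranges: [-179.16, 179.16], [-48.56, 103.87], [-65.8, 70.77], [-126.05, 130.52], [-82.76, 87.17], [-180, 180]. Speed limits (degrees/s): [127.2, 127.2, 147.25, 180, 180, 180].

INTERFACE

Orientations are given as [roll, pitch, yaw] about the fixed x, y, z axes, in that order (R = Rz(yaw) Ry(pitch) Rx(roll)).
In Python, from workcell import sensors, vision, job_done gives the robot as it stands.
- The arm moves only by the tool carry_out, never from a script. Its argument "increments" is a list of rows, each a list of 7 numbers: the turn, a rotation vector about the tool's x, y, z in degrees, then the shift along the tool's x, y, z in mm, then the opening in per cent of the stroke, from 0 (shut) to 100 (fully open). A call has 1 to 12 rows; each row shifts and turns the commanded pose from where the row before left it, along the tool's axes as they then stand; what a row does not reach is not made up. A row lasts 1/8 s, in which the tool goes at most 62.5 mm and 10.7 degrees, less where a joint would pass 70% of its speed; a pose out of reach is approached as far as the arm can. A call is refused whole if a number of a shift passes 62.5 or a number of a turn 10.7, either way. A call with a gripper value outside its range is refused whole. The fingers move at their own pace and stop on an object; "squeeze" is the grip in N (left out, the last holds). Time passes only in rows, so rows that do not move let the fingers close. It gives the time, the measured TCP pose, the force and the opening at its end, in the units of the state.
- sensors.get_obs(): the state, without advancing time (a new reading comes with each control period).
- vision.camera(name): name is "scene" or "top" or "wrist"; returns the picture (400x640x3 uint8, red, green, blue); there is no depth.
- vision.calibration(name): a dict with "camera_matrix" (3x3 intrinsics, pixels), "extrinsics" (4x4, takes a point from world to camera coordinates); the wrist camera has in their place "mount" (4x4, takes a point from camera to tool coordinates, whose origin is the TCP and whose axes are the tool frame's). Camera axes: x right, y up, looking along -z (the intrinsics and any distortion apply to the point x, -y, -z); pixel columns grow to the right and rows downward; lengths in m; the calibration is good to about 2 mm. A picture is of the moment at which its call begins: read the wrist's pose just before it. calibration takes no time and is no camera call.
- job_done(): hands the job in, once; it reports no verdict.
The state is a dict: "time": time; "q": joint angles; "qd": joint speeds; "joint_efforts": joint torques, N m; "ee_pos": TCP position; "tcp_rot": TCP orientation; "wrist_force": force on the tool from outside, world axes, zero at the start; "torque": the same for the moment, N m; "opening": finger opening in m.
Only numpy, scipy, OpenCV 4.12 (cv2) and the standard library are available. Lean on these libraries where they do the work, as an engineer would, in place of code of your own. Each camera call takes 0.05 s, during which the arm holds its last target.

## Working session

There is one attempt and no reset: what is moved stays moved. The work goes in short steps, Python scripts to look and compute and a tool call to move; the robot and the scene stay as the last step left them, time stands still between calls to the robot, and variables do not carry over. Pictures are saved under pics/ and viewed, and the job is handed in when it is done.

Besides the shell and the picture viewer there is one more tool, called after "Request:" by a JSON object that holds its "method" and its "body", one argument or row to a line. carry_out: Moves the arm, as the interface text tells. Its arguments: {"type":"object","properties":{"increments":{"type":"array"},"squeeze":{"type":"number"}},"required":["increments"]}

```bash
ls; mkdir -p pics; cat > s1.py <<'E'
from workcell import sensors, vision
import cv2, numpy as np
print(sensors.get_obs())
for n in ("scene","top","wrist"):
    im=vision.camera(n); cv2.imwrite(f"pics/{n}0.png",im[:,:,::-1]); print(n,{k:np.round(v,4).tolist() if not isinstance(v,str) else v for k,v in vision.calibration(n).items()})
E
python3 s1.py
```

```text
pics
{'time': 0.0, 'q': array([ 7.29370784e+01,  5.00990090e+00,  1.00348354e+01,  9.50992835e+01,
       -6.86450195e-04,  8.99973472e+01]), 'qd': array([-0.05388842,  0.04704914,  0.07571186,  0.04577179,  0.05501219,
        0.01987733]), 'joint_efforts': array([ 1.64952984e-03, -5.20392752e+01,  4.64794850e+01,  1.65844196e-02,
        8.96226538e-05,  2.61997417e-05]), 'ee_pos': array([0.16131875, 0.52557315, 0.23059799]), 'tcp_rot': array([-179.4736674 ,   89.92564778, -106.53393573]), 'wrist_force': array([ 0.43225288,  0.38997395, -0.51300169]), 'torque': array([ 0.01625308,  0.0484691 , -0.01434871]), 'opening': 0.08540264843217915}
scene {'camera_matrix': [[515.3881, 0.0, 306.008], [0.0, 515.3881, 200.3592], [0.0, 0.0, 1.0]], 'extrinsics': [[-0.1173, 0.993, 0.0106, 0.0194], [-0.7079, -0.0911, 0.7004, 0.3301], [0.6965, 0.0746, 0.7137, -2.1695], [0.0, 0.0, 0.0, 1.0]]}
top {'camera_matrix': [[364.9349, 0.0, 323.2921], [0.0, 364.9349, 205.8066], [0.0, 0.0, 1.0]], 'extrinsics': [[0.0011, -1.0, -0.0019, 0.041], [0.9874, 0.0007, 0.1579, -0.5168], [-0.1579, -0.002, 0.9874, -1.0627], [0.0, 0.0, 0.0, 1.0]]}
wrist {'camera_matrix': [[292.254, 0.0, 320.4415], [0.0, 292.254, 196.2481], [0.0, 0.0, 1.0]], 'mount': [[0.0004, 0.278, -0.9606, -0.1425], [0.0011, 0.9606, 0.278, 0.0704], [1.0, -0.0011, 0.0001, -0.0008], [0.0, 0.0, 0.0, 1.0]]}
```

View pics/scene0.png

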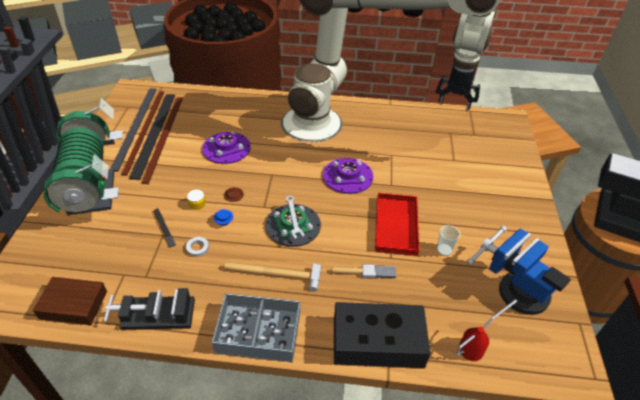

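View pics/top0.png

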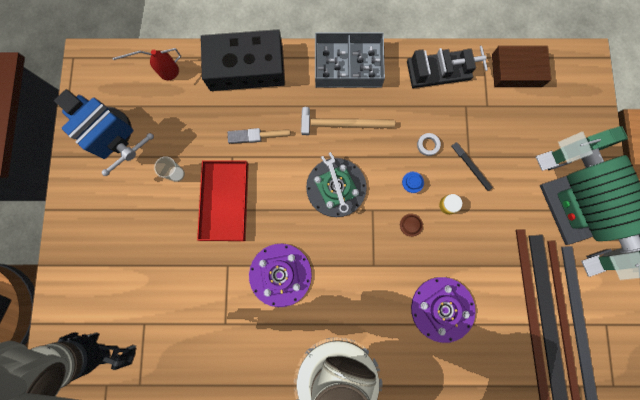

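View pics/wrist0.png

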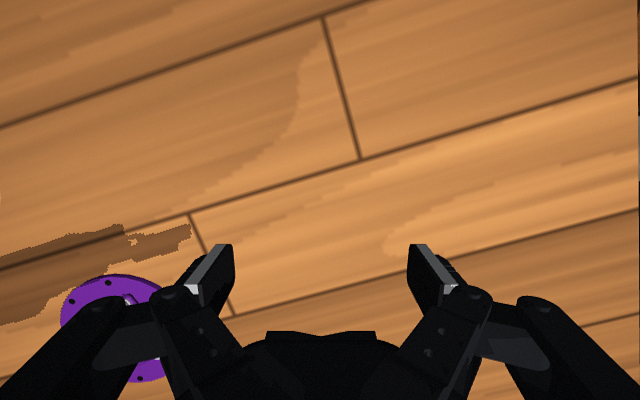

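The scene view has the green bearing with the spanner at (293,222), the blue cover at (223,217), the tin at (196,199), the old cover at (234,194) and the tray at (397,224). In the top view these are the bearing at (337,186), cover at (413,182), tin at (452,204), old cover at (411,225), tray at (222,201) and two purple look-alikes at (280,275) and (444,310). The wrist view shows only bare bench and one purple decoy at its lower left.

Things that could be mistaken:
- **Bearing:** purple decoys at top (280,275) and (444,310). I choose the green one at (337,186).
- **Cover:** the brown old cover at (411,225), the tin at (452,204) and the blue vise at (95,125). I choose the small blue round part at (413,182).
- **Spanner:** the chisel at (470,165). I choose the one lying on the green boss.

```bash
cat > h.py <<'E'
from workcell import sensors, vision
import cv2, numpy as np
from scipy.spatial.transform import Rotation as R
def pose(o):
    T=np.eye(4);T[:3,:3]=R.from_euler('xyz',o['tcp_rot'],degrees=True).as_matrix();T[:3,3]=o['ee_pos'];return T
def cam2world(n,o=None):
    c=vision.calibration(n); K=np.array(c['camera_matrix'])
    if n=='wrist': return K,pose(o)@np.array(c['mount'])
    return K,np.linalg.inv(np.array(c['extrinsics']))
def ray(K,M,px):
    u,v=px; d=np.array([(u-K[0,2])/K[0,0],-(v-K[1,2])/K[1,1],-1]); return M[:3,3],M[:3,:3]@d
def onz(K,M,px,z):
    p,d=ray(K,M,px); return p+d*(z-p[2])/d[2]
def proj(K,M,P):
    c=np.linalg.inv(M)@np.append(P,1); return K[0,2]+K[0,0]*c[0]/-c[2], K[1,2]+K[1,1]*c[1]/c[2]
def blob(im,lo,hi,box,minA=10):
    hsv=cv2.cvtColor(im,cv2.COLOR_RGB2HSV); m=cv2.inRange(hsv,np.array(lo),np.array(hi))
    z=np.zeros_like(m);x0,y0,x1,y1=box;z[y0:y1,x0:x1]=m[y0:y1,x0:x1]
    cs,_=cv2.findContours(z,cv2.RETR_EXTERNAL,cv2.CHAIN_APPROX_NONE)
    return sorted([c for c in cs if cv2.contourArea(c)>=minA],key=cv2.contourArea,reverse=True),z
E
cat > s2.py <<'E'
from h import *
rgb=lambda f:cv2.imread(f)[:,:,::-1].copy()
for n,box,cb,tb in (("top",(300,150,375,220),(395,165,432,200),(190,150,256,250)),("scene",(260,185,325,250),(205,200,240,230),(365,185,425,260))):
    im=rgb(f"pics/{n}0.png");K,M=cam2world(n)
    c,_=blob(im,(100,120,60),(130,255,255),cb)
    b=cv2.boundingRect(c[0]); ell=cv2.minEnclosingCircle(c[0]); print(n,"cover",ell,b,onz(K,M,ell[0],.03).round(4))
    c,_=blob(im,(0,150,60),(8,255,255),tb); r=cv2.minAreaRect(c[0]);p=cv2.boxPoints(r)
    print(n,"tray",[onz(K,M,q,.03)[:2].round(4).tolist() for q in p])
    x0,y0,x1,y1=box; cv2.imwrite(f"pics/{n}_b.png",cv2.resize(im[y0:y1,x0:x1,::-1],None,fx=8,fy=8,interpolation=cv2.INTER_CUBIC))
E
python3 s2.py
```

```text
top cover ((412.5281677246094, 182.3028106689453), 10.608574867248535) (402, 172, 22, 21) [ 0.5922 -0.2337  0.03  ]
top tray [[0.414, 0.4228], [0.6686, 0.4272], [0.6627, 0.2763], [0.4086, 0.2772]]
scene cover ((223.0, 217.0), 9.486932754516602) (214, 210, 19, 15) [ 0.6053 -0.2312  0.03  ]
scene tray [[0.7002, 0.2825], [0.4215, 0.2817], [0.4075, 0.4382], [0.6874, 0.4225]]
```

```bash
python3 -c "
import cv2
im=cv2.imread('pics/top0.png')[150:240,300:475];cv2.imwrite('pics/crop1.png',cv2.resize(im,None,fx=4.5,fy=4.5,interpolation=cv2.INTER_CUBIC))"
```

```text
(no output)
```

View pics/crop1.png

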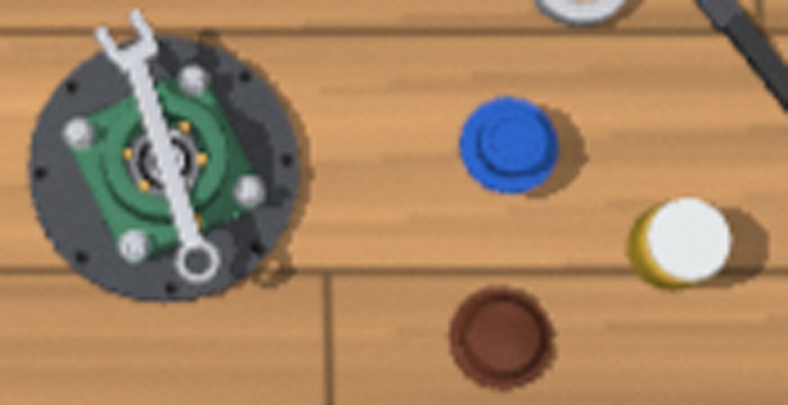

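View pics/scene_b.png

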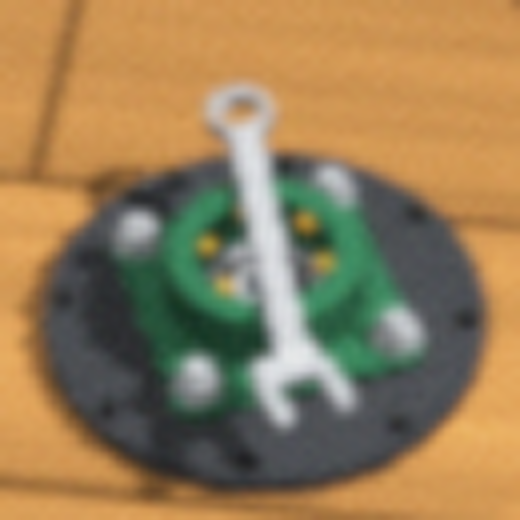

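View pics/top_b.png

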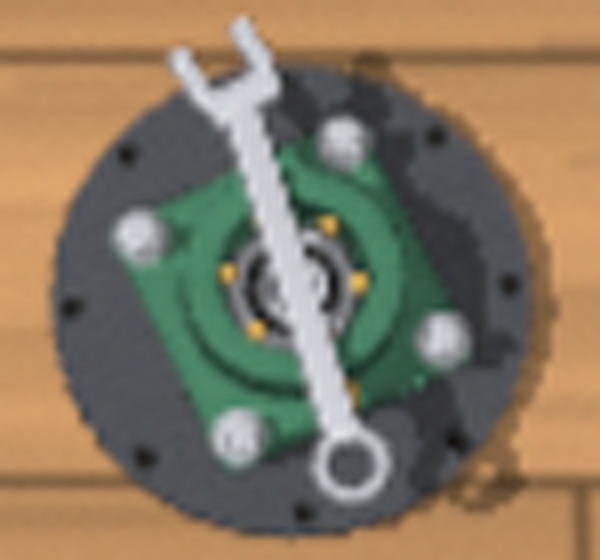

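The crops confirm the choices. In the top view the green bearing carries the spanner, with its ring end at about (344,208) and its jaw end at about (327,156). The blue cover at (412.5,182) has its crown up, and the tin and brown cover are separate from it. I'll measure the spanner line and the bearing in both views.

```bash
cat > s3.py <<'E'
from h import *
f=lambda c,x0,y0:((c[0]+.5)/8-.5+x0,(c[1]+.5)/8-.5+y0)
for n,o,ring,tips,neckJ,neckR in (("top",(300,150),(353,465),((181,57),(240,22)),(245,120),(340,425)),("scene",(260,185),(241,108),((282,415),(345,402)),(293,350),(246,135))):
    K,M=cam2world(n); g=lambda c,z=.052:onz(K,M,f(c,*o),z)[:2]
    r=g(ring);t=(g(tips[0])+g(tips[1]))/2;a=g(neckJ);b=g(neckR)
    print(n,"ring",r.round(4),"tipmid",t.round(4),"len",np.linalg.norm(t-r).round(4),"neckJ",a.round(4),"neckR",b.round(4),np.linalg.norm(a-b).round(4),"yaw",np.degrees(np.arctan2(*(a-b)[::-1])).round(1))
    im=cv2.imread(f"pics/{n}0.png")[:,:,::-1].copy()
    c,m=blob(im,(60,60,30),(90,255,255),(295,145,380,225) if n=="top" else (255,180,330,250))
    x=np.vstack(c);print(len(c),[cv2.contourArea(k) for k in c][:4])
    if n=="top":
        # plate ellipse : crop coordinates left52 right532 top60 bottom538
        print("plate c",g((292,299),.010).round(4)); print("mouth nibs",g((293,281),.043).round(4))
    else:
        print("plate c",g((265,322),.010).round(4),"boss",g((265,252),.048).round(4), (g((365,252),.048)-g((163,252),.048)).round(4))
    K,M=cam2world(n)
E
python3 s3.py
```

```text
top ring [ 0.5094 -0.0195] tipmid [0.6742 0.0337] len 0.1732 neckJ [0.6425 0.0206] neckR [ 0.5246 -0.0148] 0.1231 yaw 16.7
2 [310.0, 275.0]
plate c [0.5818 0.0016]
mouth nibs [0.5817 0.0023]
scene ring [ 0.5088 -0.0167] tipmid [0.6737 0.036 ] len 0.1731 neckJ [0.6437 0.0237] neckR [ 0.5246 -0.0123] 0.1244 yaw 16.8
2 [228.0, 159.0]
plate c [0.5929 0.0049] boss [0.5876 0.0044] [-0.0107  0.0838]
```

```bash
cat >> h.py <<'E'
def Rdown(yz): # tool x down, tool z along yaw yz (deg)
    z=np.array([np.cos(np.radians(yz)),np.sin(np.radians(yz)),0]);x=np.array([0,0,-1.]);return np.column_stack([x,np.cross(z,x),z])
def apply(T,row):
    T=T.copy();T[:3,3]+=T[:3,:3]@(np.array(row[3:6])/1000);T[:3,:3]=T[:3,:3]@R.from_rotvec(row[:3],degrees=True).as_matrix();return T
def plan(T,pos,yz,n):
    """n equal rows; rotation vector constant in tool, straight line"""
    tgt=Rdown(yz);rv=R.from_matrix(T[:3,:3].T@tgt).as_rotvec(degrees=True);rows=[]
    for i in range(n):
        step=(np.array(pos)-T[:3,3])/(n-i);s=T[:3,:3].T@step*1000
        row=list(np.round(rv/n,1))+list(np.round(s,1));rows.append([float(v) for v in row]);T=apply(T,row)
    for r in rows:print(r)
    print("end",T[:3,3].round(4),"yawz",np.degrees(np.arctan2(T[1,2],T[0,2])).round(2),"tilt",(T[:3,0]).round(3))
    return T
def yz(T): return np.degrees(np.arctan2(T[1,2],T[0,2]))
E
python3 -c "
from h import *
o=sensors.get_obs();T=pose(o);print(T.round(3),yz(T))
plan(T,[.55,.02,.21],-73.2,12)"
```

```text
[[-0.    -0.956  0.293  0.161]
 [-0.001  0.293  0.956  0.526]
 [-1.     0.    -0.001  0.231]
 [ 0.     0.     0.     1.   ]] 72.9378528782659
[12.2, -0.0, 0.0, 1.8, -43.3, -30.8]
[12.2, -0.0, 0.0, 1.8, -48.9, -20.9]
[12.2, -0.0, 0.0, 1.7, -52.2, -10.1]
[12.2, -0.0, 0.0, 1.8, -53.1, 1.1]
[12.2, -0.0, 0.0, 1.7, -51.7, 12.3]
[12.2, -0.0, 0.0, 1.8, -47.9, 23.0]
[12.2, -0.0, 0.0, 1.7, -42.0, 32.6]
[12.2, -0.0, 0.0, 1.8, -34.2, 40.7]
[12.2, -0.0, 0.0, 1.7, -24.8, 47.0]
[12.2, -0.0, 0.0, 1.8, -14.3, 51.2]
[12.2, -0.0, 0.0, 1.7, -3.1, 53.0]
[12.2, -0.0, 0.0, 1.8, 8.2, 52.5]
end [0.55 0.02 0.21] yawz -73.46 tilt [-0.    -0.001 -1.   ]
```

```bash
python3 -c "
from h import *
o=sensors.get_obs();T=pose(o)
plan(T,[.55,0,.23],106.8,12)"
```

```text
[-2.8, -0.0, -0.0, 0.1, -43.8, -32.4]
[-2.8, -0.0, -0.0, 0.1, -42.2, -34.5]
[-2.8, -0.0, -0.0, 0.1, -40.4, -36.5]
[-2.8, -0.0, -0.0, 0.1, -38.6, -38.4]
[-2.8, -0.0, -0.0, 0.1, -36.7, -40.3]
[-2.8, -0.0, -0.0, 0.1, -34.7, -42.0]
[-2.8, -0.0, -0.0, 0.1, -32.6, -43.6]
[-2.8, -0.0, -0.0, 0.1, -30.4, -45.2]
[-2.8, -0.0, -0.0, 0.1, -28.2, -46.6]
[-2.8, -0.0, -0.0, 0.1, -25.9, -48.0]
[-2.8, -0.0, -0.0, 0.1, -23.5, -49.1]
[-2.8, -0.0, -0.0, 0.0, -21.1, -50.3]
end [ 0.5501 -0.      0.23  ] yawz 106.54 tilt [-0.    -0.001 -1.   ]
```

Request:
{"method": "carry_out", "body": {
  "increments": [
    [-2.8,0,0,0,-44,-32,100],
    [-2.8,0,0,0,-42,-35,100],
    [-2.8,0,0,0,-40,-37,100],
    [-2.8,0,0,0,-39,-38,100],
    [-2.8,0,0,0,-37,-40,100],
    [-2.8,0,0,0,-35,-42,100],
    [-2.8,0,0,0,-33,-44,100],
    [-2.8,0,0,0,-30,-45,100],
    [-2.8,0,0,0,-28,-47,100],
    [-2.8,0,0,0,-26,-48,100],
    [-2.8,0,0,0,-24,-49,100],
    [-2.8,0,0,0,-21,-50,100]
  ]
}}

```text
time: 1.65
ee_pos: [0.5517, -0.0017, 0.2311]
tcp_rot: [11.7, 90.0, 118.3]
wrist_force: [1.4, 0.9, 1.0]
opening: 0.0853
```

Request:
{"method": "carry_out", "body": {
  "increments": [
    [0,0,0,0,0,0,50],
    [0,0,0,0,0,0,50]
  ]
}}

```text
time: 1.9
ee_pos: [0.5506, 0.0001, 0.2309]
tcp_rot: [62.3, 89.9, 168.8]
wrist_force: [0.3, 0.6, -0.3]
opening: 0.0517
```

```bash
cat > look.py <<'E'
from h import *
import sys,pickle
o=sensors.get_obs();T=pose(o);print(o['time'],o['q'].round(1),T[:3,3].round(4),yz(T).round(2),T[:3,0].round(4),o['wrist_force'].round(1),o['opening'].round(4))
im=vision.camera("wrist");cv2.imwrite(f"pics/{sys.argv[1]}.png",im[:,:,::-1]);pickle.dump(o,open(f"pics/{sys.argv[1]}.pkl","wb"))
E
python3 look.py w1
```

```text
Traceback (most recent call last):
  File "look.py", line 3, in <module>
    o=sensors.get_obs();T=pose(o);print(o['time'],o['q'].round(1),T[:3,3].round(4),yz(T).round(2),T[:3,0].round(4),o['wrist_force'].round(1),o['opening'].round(4))
                                                                                                                                             ^^^^^^^^^^^^^^^^^^
AttributeError: 'float' object has no attribute 'round'
```

```bash
sed -i "s/o\['opening'\].round(4)/round(o['opening'],4)/" look.py; python3 look.py w1
```

```text
1.9 [  0.    5.1  10.2  95.1   0.  -16.5] [5.506e-01 1.000e-04 2.309e-01] 106.49 [-1.1e-03  2.0e-04 -1.0e+00] [ 0.3  0.6 -0.3] 0.0517
```

View pics/w1.png

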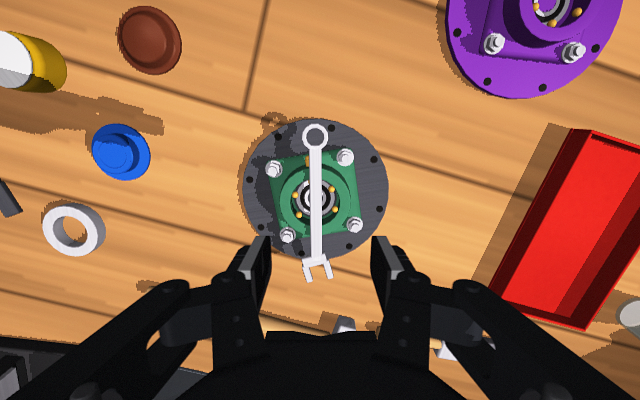

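The wrist view shows the spanner almost vertical, with its ring at (316,136) and jaw at about (317,268). The mouth is at about (316,200), the cover crown at (117,152), and the tray's corner at the right. Next I'll measure these accurately.

```bash
cat > s4.py <<'E'
from h import *
import pickle
o=pickle.load(open("pics/w1.pkl","rb"));im=cv2.imread("pics/w1.png")[:,:,::-1].copy();K,M=cam2world("wrist",o)
hsv=cv2.cvtColor(im,cv2.COLOR_RGB2HSV)
# shank rows: bright low-sat
L=[]
for v in range(155,255,4):
    row=hsv[v,300:335]; idx=np.where((row[:,1]<50)&(row[:,2]>185))[0]
    if len(idx): L.append((v,300+idx.min(),300+idx.max()))
print(L)
g=lambda p,z:onz(K,M,p,z)[:2]
pts=np.array([g(((a+b)/2,v),.056) for v,a,b in L if 4<=b-a<=16]);
d=pts-pts.mean(0);u=np.linalg.svd(d)[2][0];u*=np.sign(u[0]);print("yaw",np.degrees(np.arctan2(u[1],u[0])),"c",pts.mean(0))
print("ring",g((316,136),.056),"jaw tips",g((317,280),.056))
c,m=blob(im,(60,90,40),(90,255,255),(240,110,390,270))
print([ (cv2.contourArea(k),cv2.boundingRect(k)) for k in c[:4]])
cv2.imwrite("pics/w1c.png",cv2.resize(im[115:285,235:395,::-1],None,fx=3.5,fy=3.5,interpolation=cv2.INTER_CUBIC))
c,m=blob(im,(100,120,60),(130,255,255),(80,110,165,190));print("cover rim",g(cv2.fitEllipse(c[0])[0],.0236),cv2.fitEllipse(c[0]))
E
python3 s4.py
```

```text
[(155, np.int64(310), np.int64(320)), (159, np.int64(310), np.int64(320)), (163, np.int64(310), np.int64(320)), (167, np.int64(310), np.int64(320)), (171, np.int64(310), np.int64(321)), (175, np.int64(310), np.int64(321)), (179, np.int64(310), np.int64(321)), (183, np.int64(304), np.int64(321)), (187, np.int64(310), np.int64(321)), (191, np.int64(307), np.int64(321)), (195, np.int64(305), np.int64(321)), (199, np.int64(305), np.int64(321)), (203, np.int64(306), np.int64(321)), (207, np.int64(311), np.int64(321)), (211, np.int64(305), np.int64(321)), (215, np.int64(311), np.int64(321)), (219, np.int64(311), np.int64(321)), (223, np.int64(311), np.int64(321)), (227, np.int64(311), np.int64(321)), (231, np.int64(311), np.int64(321)), (235, np.int64(311), np.int64(321)), (239, np.int64(311), np.int64(321)), (243, np.int64(311), np.int64(321)), (247, np.int64(311), np.int64(321)), (251, np.int64(311), np.int64(321))]
yaw 17.02622976882187 c [0.58199465 0.00241986]
ring [ 0.50793385 -0.01829379] jaw tips [0.67484418 0.031816  ]
[(1882.5, (322, 149, 40, 86)), (1791.0, (268, 154, 42, 85))]
cover rim [ 0.5943707  -0.23674085] ((120.42646789550781, 151.46615600585938), (51.31550216674805, 61.571311950683594), 129.18377685546875)
```

View pics/w1c.png

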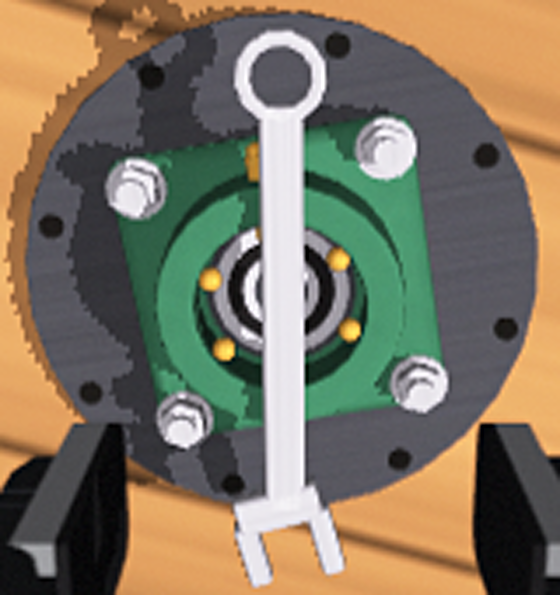

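```bash
cat > p.py <<'E'
from h import *
import sys
a=[float(v) for v in sys.argv[1:]]
T=pose(sensors.get_obs()); plan(T,a[:3],a[3],int(a[4]))
E
python3 p.py .584 .003 .07 107 6
```

```text
[-0.1, 0.0, -0.0, 26.9, -5.5, -1.2]
[-0.1, 0.0, -0.0, 26.9, -5.5, -1.2]
[-0.1, 0.0, -0.0, 26.9, -5.5, -1.2]
[-0.1, 0.0, -0.0, 26.8, -5.4, -1.3]
[-0.1, 0.0, -0.0, 26.9, -5.5, -1.3]
[-0.1, 0.0, -0.0, 26.8, -5.4, -1.2]
end [0.584 0.003 0.07 ] yawz 107.14 tilt [-0.  0. -1.]
```

Request:
{"method": "carry_out", "body": {
  "increments": [
    [-0.1,0,0,27,-5.5,-1.2,40],
    [-0.1,0,0,27,-5.5,-1.2,40],
    [-0.1,0,0,27,-5.5,-1.2,40],
    [-0.1,0,0,27,-5.5,-1.2,40],
    [-0.1,0,0,27,-5.5,-1.3,40],
    [0,0,0,26,-5.5,-1.3,40],
    [0,0,0,0,0,0,40],
    [0,0,0,0,0,0,40]
  ]
}}

```text
time: 2.95
ee_pos: [0.5847, 0.0032, 0.0717]
tcp_rot: [-106.9, 89.9, 0.2]
wrist_force: [0.2, 0.3, 0.7]
opening: 0.0342
```

```bash
python3 look.py w2;python3 p.py .584 .003 .049 107 2
```

```text
2.95 [  0.3   9.5  -2.6  77.8  -0.  -16.8] [0.5847 0.0032 0.0717] 107.09 [ 0.0012  0.     -1.    ] [0.2 0.3 0.7] 0.0342
[0.0, -0.0, 0.1, 11.5, 0.5, 0.1]
[0.0, -0.0, 0.1, 11.5, 0.5, 0.2]
end [0.584 0.003 0.049] yawz 107.08 tilt [-0.001 -0.001 -1.   ]
```

View pics/w2.png

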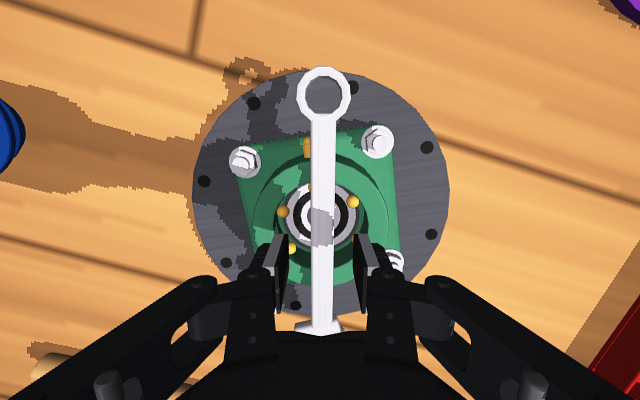

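The shank (column 322) runs between the pads, whose tips are at about columns 280 and 360, so it is centred. I'll descend and grip.

Request:
{"method": "carry_out", "body": {
  "increments": [
    [0,0,0,11,0,0,40],
    [0,0,0,11,0,0,40],
    [0,0,0,0,0,0,40],
    [0,0,0,0,0,0,40]
  ]
}}

```text
time: 3.5
ee_pos: [0.5846, 0.0024, 0.0482]
tcp_rot: [78.4, 90.0, -174.6]
wrist_force: [0.2, 0.0, 0.7]
opening: 0.0341
```

Request:
{"method": "carry_out", "body": {
  "increments": [
    [0,0,0,0,0,0,0],
    [0,0,0,0,0,0,0],
    [0,0,0,0,0,0,0],
    [0,0,0,0,0,0,0]
  ],
  "squeeze": 60
}}

```text
time: 4.0
ee_pos: [0.5849, 0.0025, 0.0487]
tcp_rot: [-111.2, 90.0, -4.2]
wrist_force: [-1.3, -0.1, 4.2]
opening: 0.0122
```

Request:
{"method": "carry_out", "body": {
  "increments": [
    [0,0,0,-10,0,0,0],
    [0,0,0,-20,0,0,0],
    [0,0,0,-30,0,0,0],
    [0,0,0,-30,0,0,0],
    [0,0,0,-30,0,0,0],
    [0,0,0,0,0,0,0],
    [0,0,0,0,0,0,0]
  ]
}}

```text
time: 4.88
ee_pos: [0.5844, 0.0025, 0.1673]
tcp_rot: [72.4, 89.9, 179.4]
wrist_force: [-0.0, 0.2, -1.8]
opening: 0.0121
```

```bash
python3 look.py w3
```

```text
4.875 [  0.2   8.9   7.3  88.5   0.  -16.8] [0.5844 0.0025 0.1673] 107.04 [-0.0013  0.     -1.    ] [-0.   0.2 -1.8] 0.0121
```

View pics/w3.png

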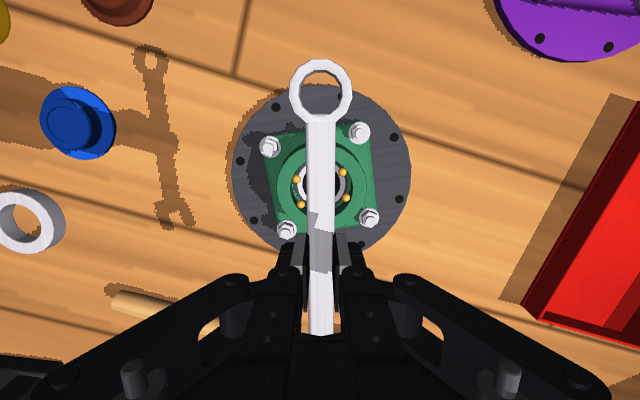

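The spanner is held level: the ring is still at row 93, as it was before lifting. Now over the tray.

```bash
python3 p.py .54 .35 .13 90 8
```

```text
[2.1, 0.0, -0.0, 4.6, -7.5, 43.1]
[2.1, 0.0, -0.0, 4.6, -5.9, 43.4]
[2.1, 0.0, -0.0, 4.6, -4.3, 43.6]
[2.1, 0.0, -0.0, 4.6, -2.7, 43.7]
[2.1, 0.0, -0.0, 4.7, -1.0, 43.8]
[2.1, 0.0, -0.0, 4.6, 0.5, 43.8]
[2.1, 0.0, -0.0, 4.7, 2.2, 43.7]
[2.1, 0.0, -0.0, 4.6, 3.7, 43.6]
end [0.54 0.35 0.13] yawz 90.24 tilt [-0.002  0.    -1.   ]
```

Request:
{"method": "carry_out", "body": {
  "increments": [
    [2.1,0,0,4.6,-7.5,43,0],
    [2.1,0,0,4.6,-6,43.5,0],
    [2.1,0,0,4.6,-4.5,43.5,0],
    [2.1,0,0,4.6,-2.5,43.5,0],
    [2.1,0,0,4.6,-1,44,0],
    [2.1,0,0,4.6,0.5,44,0],
    [2.1,0,0,4.6,2,43.5,0],
    [2.1,0,0,4.6,4,43.5,0],
    [0,0,0,0,0,0,0],
    [0,0,0,0,0,0,0]
  ]
}}

```text
time: 6.18
ee_pos: [0.5402, 0.3494, 0.1303]
tcp_rot: [129.1, 89.9, -140.6]
wrist_force: [0.4, 0.6, -1.4]
opening: 0.0119
```

```bash
python3 look.py w4; python3 - <<'E'
from h import *
im=vision.camera("top");cv2.imwrite("pics/top4.png",im[:,:,::-1])
E
```

```text
6.175 [32.9 17.2 13.  85.9 -0.  32.6] [0.5402 0.3494 0.1303] 90.27 [-0.0016 -0.0013 -1.    ] [ 0.4  0.6 -1.4] 0.0119
```

View pics/w4.png

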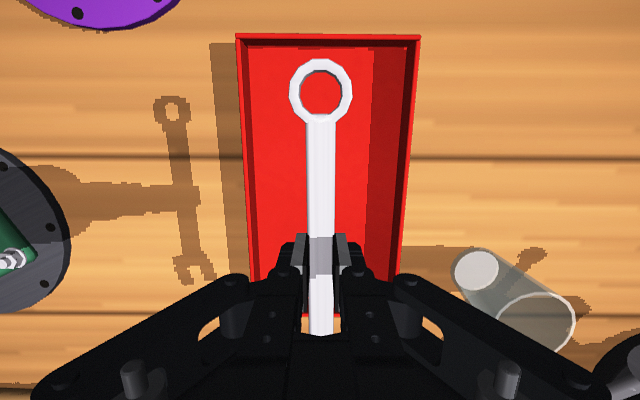

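View pics/top4.png

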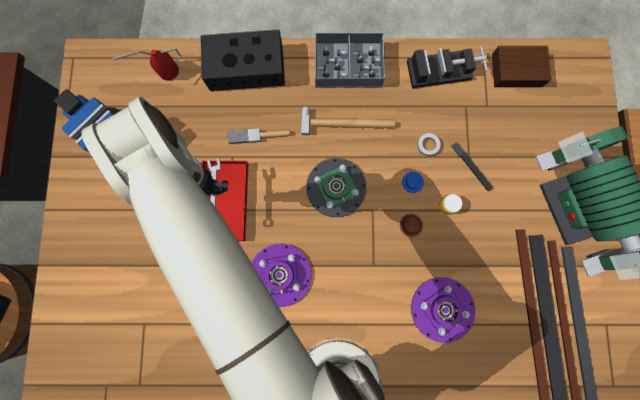

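```bash
python3 - <<'E'
from h import *
import pickle
o=pickle.load(open("pics/w4.pkl","rb"));K,M=cam2world("wrist",o);g=lambda p,z:onz(K,M,p,z)[:2].round(4)
print("tray near-left/right corners",g((236,35),.03),g((421,36),.03),"left at row250",g((246,250),.03),g((403,250),.03))
print("ring ctr",g((320,91),.134),"glass base",g((482,263),0.0), g((476,270),0.),g((533,322),.088))
K,M=cam2world("top");print("glass base top",onz(K,M,(176,173),0)[:2],"rim",onz(K,M,(163,167),.088)[:2])
E
```

```text
tray near-left/right corners [0.4148 0.2847] [0.4147 0.4228] left at row250 [0.5911 0.2808] [0.5902 0.4241]
ring ctr [0.4607 0.348 ] glass base [0.6193 0.5166] [0.6275 0.5117] [0.62   0.5084]
glass base top [0.62891273 0.511124  ] rim [0.62477338 0.51393055]
```

The tray spans x 0.415–0.665 and y 0.282–0.424, matching 250 × 140. The glass at (0.625,0.513) clears the gripper. I'll lower the spanner.

Request:
{"method": "carry_out", "body": {
  "increments": [
    [0,0,0,25,0,2,0],
    [0,0,0,30,0,1,0],
    [0,0,0,30,0,0,0],
    [0,0,0,20,0,0,0],
    [0,0,0,10,0,0,0],
    [0,0,0,5,0,0,0],
    [0,0,0,3,0,0,0],
    [0,0,0,0,0,0,0],
    [0,0,0,0,0,0,0]
  ]
}}

```text
time: 7.4
ee_pos: [0.5409, 0.3531, 0.0091]
tcp_rot: [-56.4, 89.9, 33.8]
wrist_force: [-0.7, -0.0, -1.8]
opening: 0.0122
```

Request:
{"method": "carry_out", "body": {
  "increments": [
    [0,0,0,2,0,0,0],
    [0,0,0,1,0,0,0],
    [0,0,0,0,0,0,0],
    [0,0,0,0,0,0,0]
  ]
}}

```text
time: 7.9
ee_pos: [0.5406, 0.3528, 0.0055]
tcp_rot: [81.1, 90.0, 171.4]
wrist_force: [-0.3, 0.4, -1.4]
opening: 0.0121
```

Request:
{"method": "carry_out", "body": {
  "increments": [
    [0,0,0,0,0,0,35],
    [0,0,0,0,0,0,35],
    [0,0,0,0,0,0,35],
    [0,0,0,-20,0,0,35],
    [0,0,0,-50,0,0,35],
    [0,0,0,-50,0,0,35],
    [0,0,0,-50,0,0,35],
    [0,0,0,0,0,0,35]
  ]
}}

```text
time: 8.9
ee_pos: [0.5421, 0.3538, 0.1823]
tcp_rot: [-57.2, 89.5, 33.0]
wrist_force: [-0.6, 0.6, 0.0]
opening: 0.0297
```

```bash
python3 look.py w5;python3 p.py .59 -.235 .19 90 11
```

```text
8.9 [33.1 17.4 19.  91.1 -0.  32.9] [0.5421 0.3538 0.1823] 90.24 [ 0.0077  0.005  -1.    ] [-0.6  0.6  0. ] 0.0297
[0.0, 0.0, 0.0, -1.1, -4.2, -53.5]
[0.0, 0.0, 0.0, -1.1, -4.2, -53.5]
[0.0, 0.0, 0.0, -1.1, -4.2, -53.5]
[0.0, 0.0, 0.0, -1.1, -4.2, -53.5]
[0.0, 0.0, 0.0, -1.1, -4.2, -53.5]
[0.0, 0.0, 0.0, -1.1, -4.2, -53.5]
[0.0, 0.0, 0.0, -1.1, -4.2, -53.5]
[0.0, 0.0, 0.0, -1.1, -4.2, -53.5]
[0.0, 0.0, 0.0, -1.2, -4.2, -53.5]
[0.0, 0.0, 0.0, -1.1, -4.2, -53.5]
[0.0, 0.0, 0.0, -1.2, -4.1, -53.5]
end [ 0.59  -0.235  0.19 ] yawz 90.24 tilt [ 0.004  0.003 -1.   ]
```

View pics/w5.png

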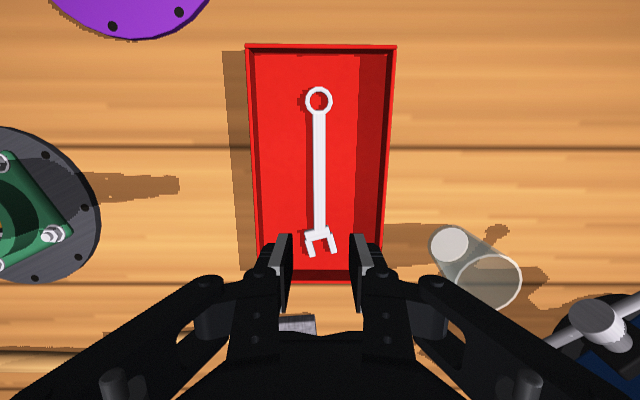

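The spanner lies flat inside the tray, its ring at (319,101) and jaw at (321,243). On the way to the cover I'll measure the open mouth.

Request:
{"method": "carry_out", "body": {
  "increments": [
    [0,0,0,0,-2,-50,60],
    [0,0,0,0,-2,-50,60],
    [0,0,0,0,-2,-50,70],
    [0,0,0,0,-2,-50,80],
    [0,0,0,0,-2,-50,90],
    [0,0,0,0,-2,-50,100],
    [0,0,0,0,-2,-50,100],
    [0,0,0,0,0,0,100],
    [0,0,0,0,0,0,100]
  ]
}}

```text
time: 10.07
ee_pos: [0.5557, 0.0029, 0.175]
tcp_rot: [76.1, 89.9, 166.3]
wrist_force: [-0.0, 0.3, -0.1]
opening: 0.0858
```

```bash
python3 look.py w6; python3 - <<'E'
import cv2
im=cv2.imread('pics/w6.png')[90:290,220:420];cv2.imwrite('pics/w6c.png',cv2.resize(im,None,fx=3,fy=3,interpolation=cv2.INTER_CUBIC))
E
```

```text
10.075 [ 0.3  5.   3.9 88.9  0.   0.1] [0.5557 0.0029 0.175 ] 90.2 [-1.e-03  2.e-04 -1.e+00] [-0.   0.3 -0.1] 0.0858
```

View pics/w6.png

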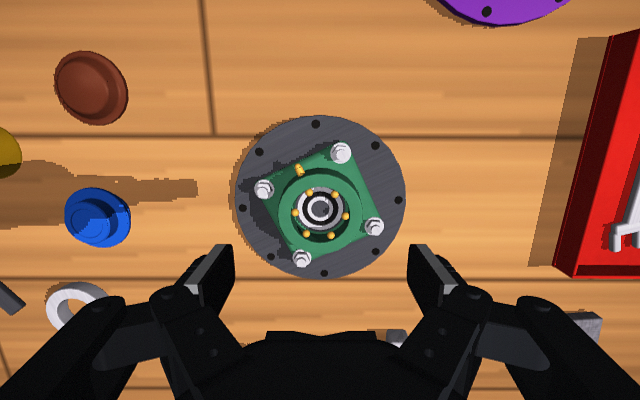

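View pics/w6c.png

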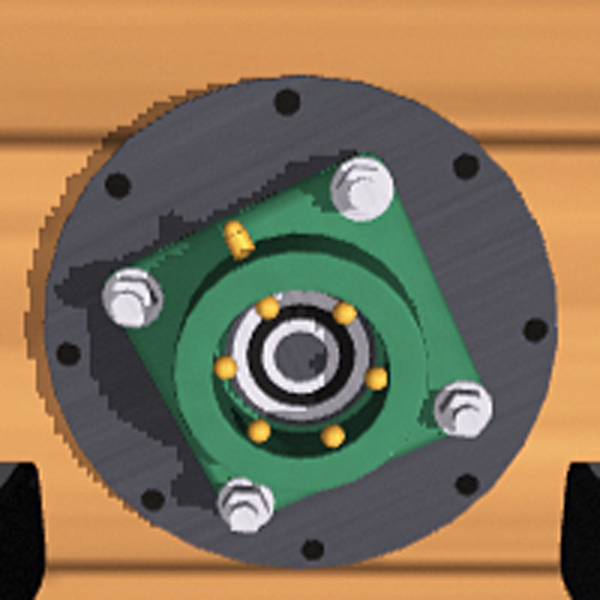

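The picture shows the mouth open with six brass nibs at about (320,214). The cover is at (98,218). I'll compute the mouth from the nib centroid and from the boss face outline.

```bash
python3 - <<'E'
from h import *
import pickle
o=pickle.load(open("pics/w6.pkl","rb"));K,M=cam2world("wrist",o);g=lambda p,z:onz(K,M,p,z)[:2]
im=cv2.imread("pics/w6.png")[:,:,::-1].copy()
c,m=blob(im,(12,160,130),(30,255,255),(285,183,355,245),3)
P=[]
for k in c:
    q=cv2.moments(k);p=(q['m10']/q['m00'],q['m01']/q['m00']);w=g(p,.043);P.append(w);print(np.round(p,1),w.round(4),cv2.contourArea(k))
P=np.array(P)
f=lambda c:((c[0]+.5)/3-.5+220,(c[1]+.5)/3-.5+90)
B=np.array([[176,345],[428,345],[301,252],[301,460]],float)
W=[g(f(b),.048) for b in B];print("boss",(W[0]+W[1])/2,(W[2]+W[3])/2,np.linalg.norm(W[0]-W[1]),np.linalg.norm(W[2]-W[3]))
A=np.c_[2*P,np.ones(len(P))];s=np.linalg.lstsq(A,(P**2).sum(1),rcond=None)[0];print("nib circle",s[:2],"r",np.sqrt(s[2]+s[0]**2+s[1]**2))
c,m=blob(im,(100,120,60),(130,255,255),(40,170,160,270));e=cv2.fitEllipse(c[0]);print("cover",e,g(e[0],.0256))
E
python3 p.py .595 -.236 .175 90 6
```

```text
[330.7 235.1] [0.6054 0.0128] 31.0
[306.  233.2] [ 0.6035 -0.0123] 31.0
[334.3 194. ] [0.562  0.0157] 31.0
[294.9 212.1] [ 0.5809 -0.0232] 30.5
[345.2 215.9] [0.5847 0.0269] 30.0
[309.  192.2] [ 0.5604 -0.009 ] 30.0
boss [0.57142957 0.00208977] [0.57639788 0.00179125] 0.08130970240992591 0.07102980442145285
nib circle [0.58290331 0.0018764 ] r 0.02504945558716305
cover ((96.8882827758789, 217.2134552001953), (55.989261627197266, 68.45281982421875), 114.72941589355469) [ 0.59370003 -0.23516357]
[0.0, 0.0, -0.0, 0.0, -6.4, -39.9]
[0.0, 0.0, -0.0, 0.0, -6.3, -39.9]
[0.0, 0.0, -0.0, 0.0, -6.4, -40.0]
[0.0, 0.0, -0.0, 0.0, -6.3, -39.9]
[0.0, 0.0, -0.0, 0.0, -6.4, -40.0]
[0.0, 0.0, -0.0, 0.1, -6.3, -39.9]
end [ 0.595 -0.236  0.175] yawz 90.26 tilt [-0.001  0.    -1.   ]
```

```bash
python3 - <<'E'
from h import *
K,M=cam2world("top")
for n,p,z in (("tin",(452.5,203),.045),("old",(411,225),.018),("race",(429,144),.017),("chis",(453,144),.01),("chis2",(490,188),.01)): print(n,onz(K,M,p,z)[:2].round(3))
E
python3 p.py .5665 -.234 .175 90 5
```

```text
tin [ 0.525 -0.348]
old [ 0.461 -0.227]
race [ 0.72  -0.294]
chis [ 0.722 -0.373]
chis2 [ 0.579 -0.481]
[0.1, 0.0, -0.0, 0.0, -1.9, -47.5]
[0.1, 0.0, -0.0, 0.0, -2.0, -47.5]
[0.1, 0.0, -0.0, 0.0, -2.1, -47.5]
[0.1, 0.0, -0.0, 0.0, -2.2, -47.5]
[0.1, 0.0, -0.0, 0.1, -2.2, -47.5]
end [ 0.5665 -0.234   0.175 ] yawz 89.76 tilt [-0.001  0.    -1.   ]
```

Request:
{"method": "carry_out", "body": {
  "increments": [
    [0,0,0,0,-2,-47.5,100],
    [0,0,0,0,-2,-47.5,100],
    [0,0,0,0,-2,-47.5,100],
    [0,0,0,0,-2,-47.5,100],
    [0,0,0,0,-2,-47.5,100],
    [0,0,0,0,0,0,100],
    [0,0,0,0,0,0,100]
  ]
}}

```text
time: 11.0
ee_pos: [0.5673, -0.2334, 0.1752]
tcp_rot: [42.6, 90.0, 132.9]
wrist_force: [-0.2, 0.3, -1.2]
opening: 0.0854
```

```bash
python3 look.py w7; python3 - <<'E'
import cv2
im=cv2.imread('pics/w7.png')[140:300,240:400];cv2.imwrite('pics/w7c.png',cv2.resize(im,None,fx=3.5,fy=3.5,interpolation=cv2.INTER_CUBIC))
from h import *
import pickle
o=pickle.load(open("pics/w7.pkl","rb"));K,M=cam2world("wrist",o);g=lambda p,z:onz(K,M,p,z)[:2]
im=cv2.imread("pics/w7.png")[:,:,::-1].copy()
c,m=blob(im,(100,120,40),(130,255,255),(230,120,410,320));print([cv2.contourArea(k) for k in c]);
# outline on rim plane: extremes
k=c[0][:,0,:].astype(float);W=np.array([g(p,.0246) for p in k]);(x,y),r=cv2.minEnclosingCircle(W.astype(np.float32)*1000);print("rim enclosing",x,y,r,cv2.boundingRect(c[0]))
E
```

```text
11.0 [-22.4  13.1  13.   89.9   0.  -22.7] [ 0.5673 -0.2334  0.1752] 90.29 [-5.e-04  6.e-04 -1.e+00] [-0.2  0.3 -1.2] 0.0854
[2962.0]
rim enclosing 594.619140625 -236.1704864501953 33.85002899169922 (287, 177, 64, 61)
```

View pics/w7.png

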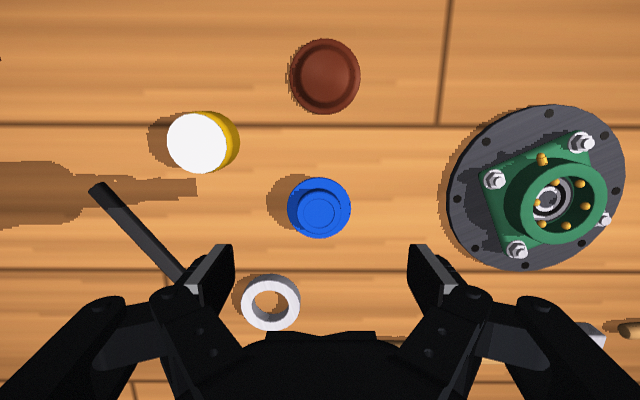

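View pics/w7c.png

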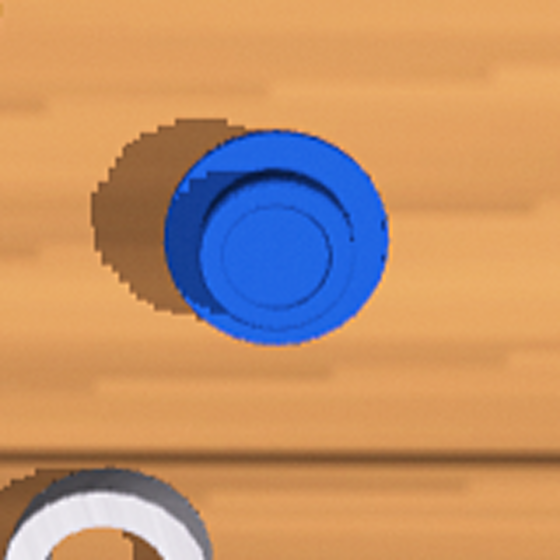

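```bash
python3 - <<'E'
from h import *
import pickle
o=pickle.load(open("pics/w7.pkl","rb"));K,M=cam2world("wrist",o);g=lambda p,z:onz(K,M,p,z)[:2].round(4)
f=lambda c:((c[0]+.5)/3.5-.5+240,(c[1]+.5)/3.5-.5+140)
print("crown",g(f((276,256)),.0396),"race",g((270,299),.017),"race top edge",g((270,273),.017),"tin",g((202,143),.045))
E
python3 p.py .5946 -.2362 .06 90 5
```

```text
crown [ 0.5944 -0.236 ] race [ 0.7114 -0.2934] race top edge [ 0.6765 -0.292 ] tin [ 0.525  -0.3437]
[0.1, 0.0, -0.0, 23.1, -5.5, -0.7]
[0.1, 0.0, -0.0, 23.1, -5.4, -0.6]
[0.1, 0.0, -0.0, 23.1, -5.5, -0.6]
[0.1, 0.0, -0.0, 23.0, -5.4, -0.7]
[0.1, 0.0, -0.0, 23.1, -5.5, -0.6]
end [ 0.5946 -0.2362  0.06  ] yawz 89.83 tilt [-0.  0. -1.]
```

Request:
{"method": "carry_out", "body": {
  "increments": [
    [0,0,0,24,-5.5,-0.6,100],
    [0,0,0,24,-5.5,-0.6,100],
    [0,0,0,24,-5.5,-0.6,100],
    [0,0,0,24,-5.4,-0.6,100],
    [0,0,0,24,-5.4,-0.6,100],
    [0,0,0,13,0,0,100],
    [0,0,0,10,0,0,85],
    [0,0,0,0,0,0,70],
    [0,0,0,0,0,0,70]
  ]
}}

```text
time: 12.18
ee_pos: [0.5947, -0.2376, 0.0335]
tcp_rot: [-112.0, 89.9, -21.8]
wrist_force: [0.3, -0.4, 0.1]
opening: 0.0601
```

```bash
python3 look.py w8
```

```text
12.175 [-21.8  17.9   3.1  75.2  -0.  -22. ] [ 0.5947 -0.2376  0.0335] 90.24 [ 1.2e-03 -5.0e-04 -1.0e+00] [ 0.3 -0.4  0.1] 0.0601
```

View pics/w8.png

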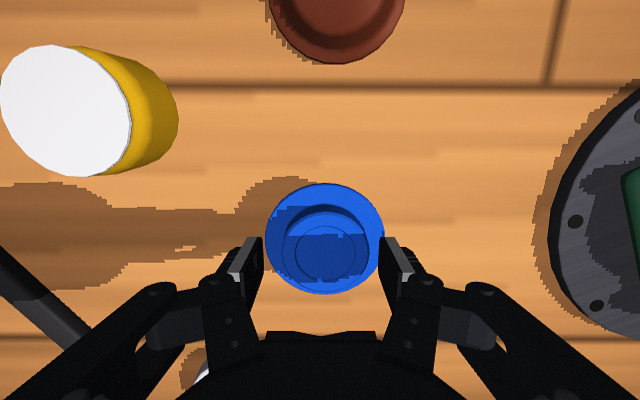

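Request:
{"method": "carry_out", "body": {
  "increments": [
    [0,0,0,3,0,1.5,70],
    [0,0,0,3.5,0,0,70],
    [0,0,0,0,0,0,70],
    [0,0,0,0,0,0,70]
  ]
}}

```text
time: 12.72
ee_pos: [0.5943, -0.236, 0.0259]
tcp_rot: [74.0, 90.0, 164.2]
wrist_force: [0.4, 0.7, -0.3]
opening: 0.0599
```

Request:
{"method": "carry_out", "body": {
  "increments": [
    [0,0,0,0,0,0,40],
    [0,0,0,0,0,0,40],
    [0,0,0,0,0,0,40],
    [0,0,0,0,0,0,40],
    [0,0,0,0,0,0,40],
    [0,0,0,0,0,0,40]
  ],
  "squeeze": 30
}}

```text
time: 13.48
ee_pos: [0.5945, -0.2361, 0.0263]
tcp_rot: [-120.6, 90.0, -30.3]
wrist_force: [-0.8, -0.5, 5.9]
opening: 0.0448
```

```bash
python3 look.py w9
```

```text
13.475 [-21.7  18.    2.5  74.5  -0.  -21.9] [ 0.5945 -0.2361  0.0263] 90.24 [ 5.e-04 -3.e-04 -1.e+00] [-0.8 -0.5  5.9] 0.0448
```

View pics/w9.png

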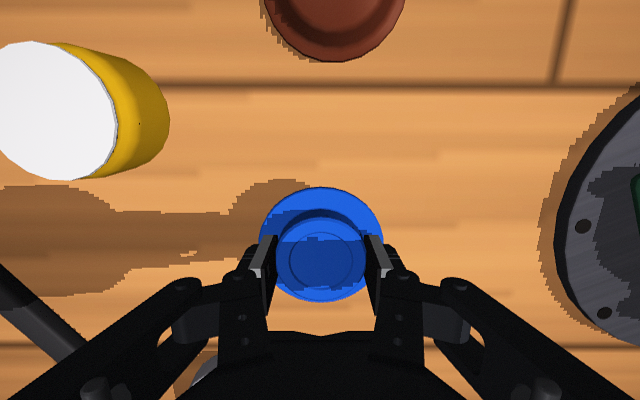

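The crown is gripped at (321,258), opening 45 mm. The y bias is about 0, since the pads closed where I measured. I'll tighten and lift.

Request:
{"method": "carry_out", "body": {
  "increments": [
    [0,0,0,0,0,0,30],
    [0,0,0,0,0,0,30],
    [0,0,0,-10,0,0,30],
    [0,0,0,-25,0,0,30],
    [0,0,0,-30,0,0,30],
    [0,0,0,-30,0,0,30],
    [0,0,0,0,0,0,30],
    [0,0,0,0,0,0,30]
  ],
  "squeeze": 100
}}

```text
time: 14.52
ee_pos: [0.5939, -0.2358, 0.1197]
tcp_rot: [67.5, 89.9, 157.7]
wrist_force: [0.1, 0.4, -1.3]
opening: 0.0424
```

```bash
python3 look.py w10; python3 p.py .583 .002 .122 90 6
```

```text
14.525 [-21.7  16.6  11.1  84.6   0.  -21.9] [ 0.5939 -0.2358  0.1197] 90.24 [-1.6e-03  6.0e-04 -1.0e+00] [ 0.1  0.4 -1.3] 0.0424
[0.0, 0.0, -0.0, -0.4, 1.6, 39.6]
[0.0, 0.0, -0.0, -0.4, 1.6, 39.6]
[0.0, 0.0, -0.0, -0.4, 1.6, 39.6]
[0.0, 0.0, -0.0, -0.4, 1.6, 39.6]
[0.0, 0.0, -0.0, -0.4, 1.7, 39.7]
[0.0, 0.0, -0.0, -0.5, 1.6, 39.6]
end [0.583 0.002 0.122] yawz 90.24 tilt [-0.002  0.001 -1.   ]
```

View pics/w10.png

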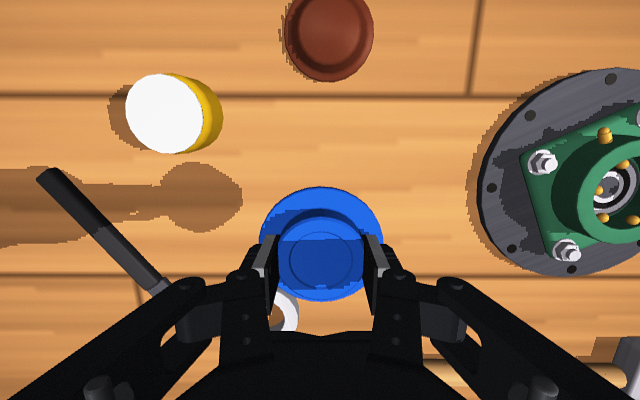

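Request:
{"method": "carry_out", "body": {
  "increments": [
    [0,0,0,0,1.6,39.6,30],
    [0,0,0,0,1.6,39.6,30],
    [0,0,0,0,1.6,39.6,30],
    [0,0,0,0,1.6,39.6,30],
    [0,0,0,0,1.7,39.7,30],
    [0,0,0,0,1.6,39.6,30],
    [0,0,0,0,0,0,30],
    [0,0,0,0,0,0,30],
    [0,0,0,0,0,0,30]
  ]
}}

```text
time: 15.7
ee_pos: [0.5835, 0.0008, 0.1205]
tcp_rot: [102.5, 90.0, -167.3]
wrist_force: [-0.3, 0.0, -0.5]
opening: 0.0418
```

```bash
python3 look.py w11; python3 p.py .583 .002 .075 90 3; python3 - <<'E'
from h import *
im=vision.camera("scene");cv2.imwrite("pics/sc11.png",cv2.resize(im[170:260,240:350,::-1],None,fx=6,fy=6,interpolation=cv2.INTER_CUBIC))
E
```

```text
15.7 [ 0.1  8.8  2.  83.3 -0.  -0.1] [0.5835 0.0008 0.1205] 90.18 [-8.e-04 -2.e-04 -1.e+00] [-0.3  0.  -0.5] 0.0418
[0.1, -0.0, -0.0, 15.2, 0.2, 0.4]
[0.1, -0.0, -0.0, 15.2, 0.2, 0.4]
[0.1, -0.0, -0.0, 15.2, 0.1, 0.5]
end [0.583 0.002 0.075] yawz 89.87 tilt [-0.001 -0.    -1.   ]
```

View pics/w11.png

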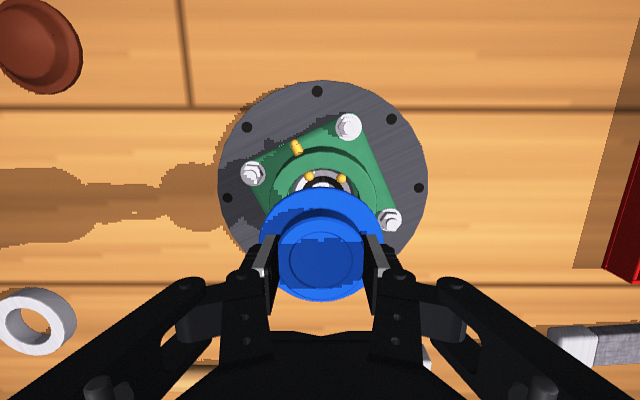

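View pics/sc11.png

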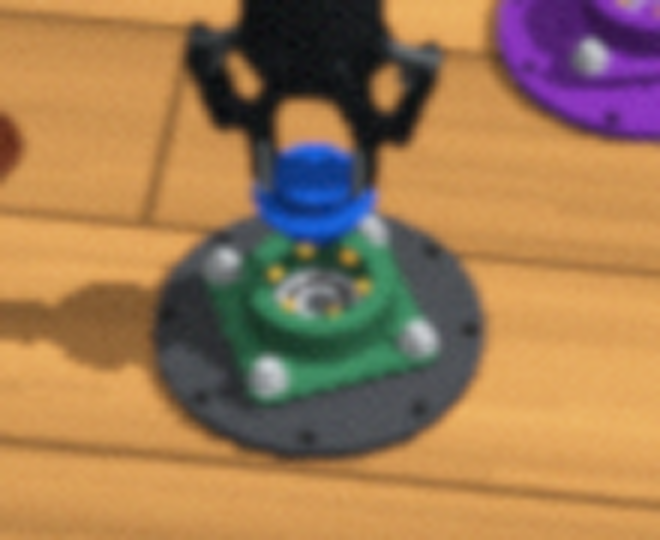

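```bash
python3 - <<'E'
from h import *
import pickle
for n,dz,p in (("w9",.0133,(321,258)),("w10",.0133,(321,259)),("w11",.0133,(321,259))):
    o=pickle.load(open(f"pics/{n}.pkl","rb"));K,M=cam2world("wrist",o);P=onz(K,M,p,o['ee_pos'][2]+dz);print(n,P.round(4),(P-o['ee_pos']).round(4))
o=pickle.load(open("pics/w11.pkl","rb"));K,M=cam2world("wrist",o)
im=cv2.imread("pics/w11.png")[:,:,::-1].copy();c,m=blob(im,(100,120,30),(130,255,255),(250,150,400,320))
W=np.array([onz(K,M,p,o['ee_pos'][2]-.0263+.0236)[:2]*1000 for p in c[0][:,0,:].astype(float)])
W=W[(W[:,0]<o['ee_pos'][0]*1000-12)]
A=np.c_[2*W,np.ones(len(W))];s=np.linalg.lstsq(A,(W**2).sum(1),rcond=None)[0];print("rim",s[:2],np.sqrt(s[2]+s[0]**2+s[1]**2))
E
```

```text
w9 [ 0.5928 -0.2365  0.0396] [-0.0017 -0.0004  0.0133]
w10 [ 0.5927 -0.2362  0.133 ] [-0.0012 -0.0005  0.0133]
w11 [5.823e-01 4.000e-04 1.338e-01] [-0.0012 -0.0004  0.0133]
rim [5.83256887e+02 1.12707621e-01] 33.52377634242039
```

The held cover sits within about 1 mm of the TCP axis and level. Lowering now towards the nibs; contact is expected at TCP z of about 0.069.

Request:
{"method": "carry_out", "body": {
  "increments": [
    [0,0,0,15,0,0.6,30],
    [0,0,0,15,0,0.5,30],
    [0,0,0,12,0,0,30],
    [0,0,0,3,0,0,30],
    [0,0,0,0,0,0,30],
    [0,0,0,0,0,0,30]
  ]
}}

```text
time: 16.55
ee_pos: [0.584, 0.0028, 0.0766]
tcp_rot: [-90.9, 89.9, -0.7]
wrist_force: [0.9, -0.4, 0.2]
opening: 0.042
```

```bash
python3 look.py w12
```

```text
16.55 [ 0.3  9.3 -2.2 78.4 -0.   0. ] [0.584  0.0028 0.0766] 90.24 [ 9.e-04 -0.e+00 -1.e+00] [ 0.9 -0.4  0.2] 0.042
```

View pics/w12.png

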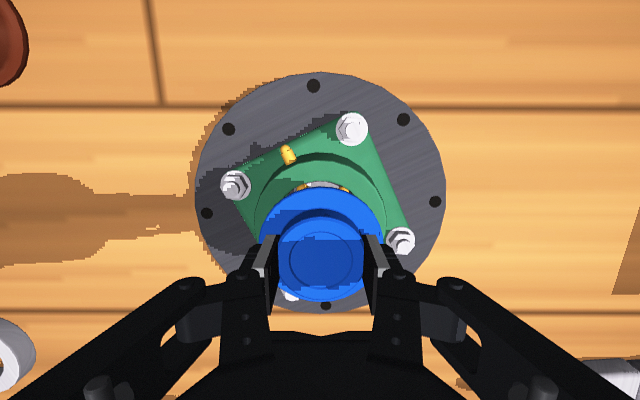

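The cover rim (columns 258–385, centre 321) is centred on the boss face (252–388, centre 320). I'll come down in small steps watching the force.

Request:
{"method": "carry_out", "body": {
  "increments": [
    [0,0,0,3,0.4,-0.4,30],
    [0,0,0,2,0,0,30],
    [0,0,0,1,0,0,30],
    [0,0,0,0,0,0,30],
    [0,0,0,0,0,0,30]
  ]
}}

```text
time: 17.23
ee_pos: [0.5832, 0.0024, 0.07]
tcp_rot: [85.1, 90.0, 175.4]
wrist_force: [-1.5, 1.0, -0.4]
opening: 0.0422
```

Request:
{"method": "carry_out", "body": {
  "increments": [
    [0,0,0,1,0,0,30],
    [0,0,0,1,0,0,30],
    [0,0,0,1,0,0,30],
    [0,0,0,0,0,0,30],
    [0,0,0,0,0,0,30]
  ]
}}

```text
time: 17.85
ee_pos: [0.5834, 0.0024, 0.0673]
tcp_rot: [-86.5, 90.0, 3.7]
wrist_force: [-3.0, 0.3, 5.4]
opening: 0.0417
```

Contact at z of about 0.068 as expected. Fx is −3 N, so the cover sits slightly too far in +x; I'll nudge it and continue.

Request:
{"method": "carry_out", "body": {
  "increments": [
    [0,0,0,0,0.7,0,30],
    [0,0,0,0,0,0,30],
    [0,0,0,0,0,0,30]
  ]
}}

```text
time: 18.23
ee_pos: [0.5828, 0.0024, 0.0673]
tcp_rot: [-95.0, 90.0, -4.8]
wrist_force: [-1.8, 0.7, 5.5]
opening: 0.0418
```

Request:
{"method": "carry_out", "body": {
  "increments": [
    [0,0,0,1,0,0,30],
    [0,0,0,0,0,0,30],
    [0,0,0,0,0,0,30]
  ]
}}

```text
time: 18.6
ee_pos: [0.583, 0.0024, 0.0665]
tcp_rot: [-89.5, 89.9, 0.7]
wrist_force: [-1.7, 0.7, 6.6]
opening: 0.042
```

Request:
{"method": "carry_out", "body": {
  "increments": [
    [0,0,0,1,0.6,-0.2,30],
    [0,0,0,1,0,0,30],
    [0,0,0,0,0,0,30],
    [0,0,0,0,0,0,30]
  ]
}}

```text
time: 19.1
ee_pos: [0.5829, 0.0023, 0.0653]
tcp_rot: [-86.6, 89.8, 3.6]
wrist_force: [-1.5, 1.0, 9.7]
opening: 0.0419
```

Request:
{"method": "carry_out", "body": {
  "increments": [
    [0,0,0,1,0,0,30],
    [0,0,0,1,0,0,30],
    [0,0,0,0,0,0,30],
    [0,0,0,0,0,0,30]
  ]
}}

```text
time: 19.6
ee_pos: [0.5833, 0.0024, 0.0638]
tcp_rot: [-84.2, 89.8, 6.0]
wrist_force: [-0.7, 1.6, 11.8]
opening: 0.0424
```

Request:
{"method": "carry_out", "body": {
  "increments": [
    [0,0,0,1,0,-0.3,30],
    [0,0,0,1,0,0,30],
    [0,0,0,1,0,0,30],
    [0,0,0,0,0,0,30],
    [0,0,0,0,0,0,30]
  ]
}}

```text
time: 20.23
ee_pos: [0.5809, 0.0019, 0.0568]
tcp_rot: [88.8, 89.8, 179.1]
wrist_force: [2.7, 1.1, -18.7]
opening: 0.0421
```

Request:
{"method": "carry_out", "body": {
  "increments": [
    [0,0,0,1.5,0,0,30],
    [0,0,0,1.5,0,0,30],
    [0,0,0,0,0,0,30],
    [0,0,0,0,0,0,30]
  ]
}}

```text
time: 20.72
ee_pos: [0.5815, 0.0018, 0.0554]
tcp_rot: [95.1, 89.9, -174.6]
wrist_force: [0.7, 0.3, -17.6]
opening: 0.0418
```

It snapped through, and the nibs now pull the cover down (−18 N). I'll follow it home.

Request:
{"method": "carry_out", "body": {
  "increments": [
    [0,0,0,1.5,0,0,30],
    [0,0,0,1,0,0,30],
    [0,0,0,0,0,0,30],
    [0,0,0,0,0,0,30]
  ]
}}

```text
time: 21.22
ee_pos: [0.5824, 0.0019, 0.0543]
tcp_rot: [-86.9, 89.9, 3.4]
wrist_force: [-0.9, 1.4, -4.8]
opening: 0.042
```

Request:
{"method": "carry_out", "body": {
  "increments": [
    [0,0,0,1,0,0,30],
    [0,0,0,0.5,0,0,30],
    [0,0,0,0,0,0,30],
    [0,0,0,0,0,0,30]
  ]
}}

```text
time: 21.72
ee_pos: [0.5826, 0.0018, 0.053]
tcp_rot: [-97.9, 89.9, -7.7]
wrist_force: [-1.7, 0.6, 6.1]
opening: 0.0426
```

Request:
{"method": "carry_out", "body": {
  "increments": [
    [0,0,0,0.6,0,0,30],
    [0,0,0,0,0,0,30],
    [0,0,0,0,0,0,30],
    [0,0,0,0,0,0,30]
  ]
}}

```text
time: 22.22
ee_pos: [0.5826, 0.0018, 0.053]
tcp_rot: [-96.4, 89.9, -6.2]
wrist_force: [-2.5, -0.4, 10.6]
opening: 0.0421
```

```bash
python3 look.py w13; python3 - <<'E'
from h import *
im=vision.camera("scene");cv2.imwrite("pics/sc13.png",cv2.resize(im[170:260,240:350,::-1],None,fx=6,fy=6,interpolation=cv2.INTER_CUBIC))
im=vision.camera("top");cv2.imwrite("pics/top13.png",im[:,:,::-1])
o=sensors.get_obs();print(o['time'],o['wrist_force'],o['torque'],o['ee_pos'])
E
```

```text
22.225 [ 0.2  9.6 -4.6 75.7 -0.  -0. ] [0.5826 0.0018 0.053 ] 90.23 [ 2.1e-03 -2.0e-04 -1.0e+00] [-2.5 -0.4 10.6] 0.0421
22.375 [-2.60198862  0.18721645 10.03869393] [-0.02482179  0.60758305  0.01195847] [0.58256783 0.00177825 0.05294386]
```

View pics/w13.png

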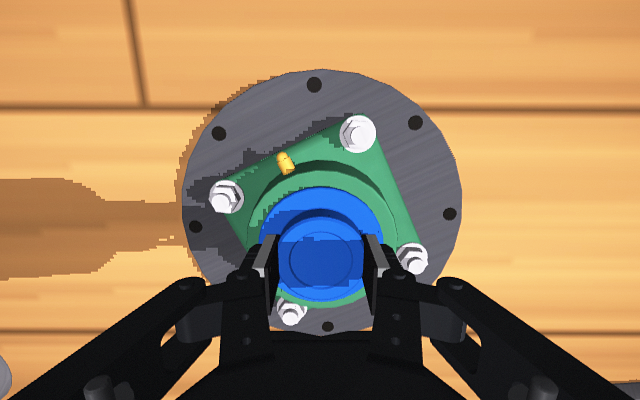

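View pics/sc13.png

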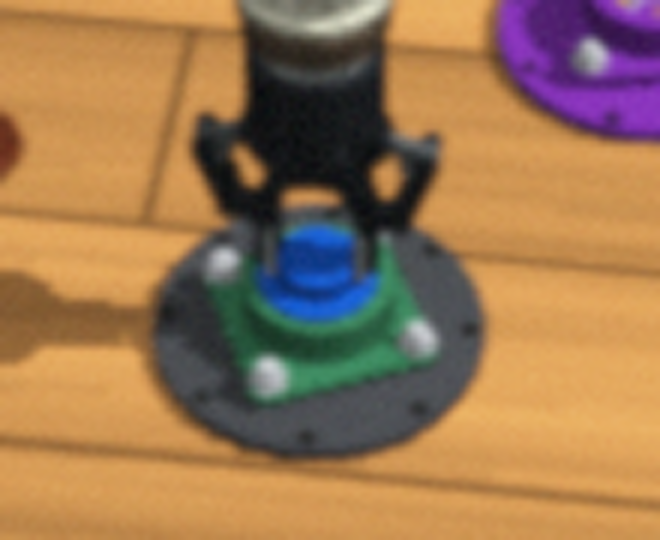

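View pics/top13.png

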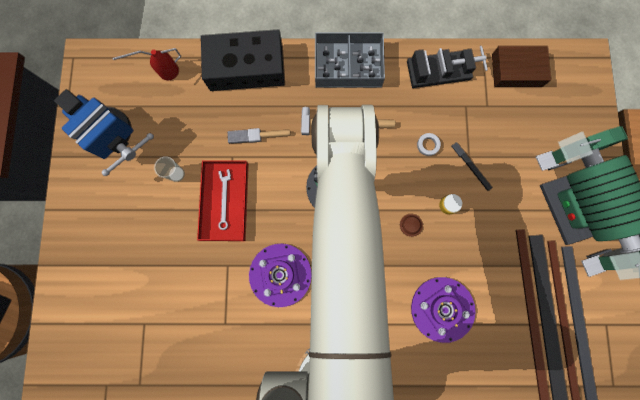

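All views agree. In the scene view the rim sits on the face all round, the spanner is in the tray at top (224,200), and the bystanders are unmoved. An extra 0.6 mm of command added 4.5 N with no travel, so the cover is on a hard stop. I'll ease the small side load and settle the push.

Request:
{"method": "carry_out", "body": {
  "increments": [
    [0,0,0,0.1,0.3,0,30],
    [0,0,0,0,0,0,30],
    [0,0,0,0,0,0,30],
    [0,0,0,0,0,0,30],
    [0,0,0,0,0,0,30],
    [0,0,0,0,0,0,30]
  ]
}}

```text
time: 23.12
ee_pos: [0.5826, 0.0018, 0.053]
tcp_rot: [-94.9, 89.8, -4.7]
wrist_force: [-0.9, -0.2, 9.5]
opening: 0.0423
```

Request:
{"method": "carry_out", "body": {
  "increments": [
    [0,0,0,0,0,0,30],
    [0,0,0,0,0,0,30],
    [0,0,0,0,0,0,30],
    [0,0,0,0,0,0,30]
  ]
}}

```text
time: 23.62
ee_pos: [0.5826, 0.0018, 0.053]
tcp_rot: [-94.1, 89.8, -3.9]
wrist_force: [-2.3, -0.3, 10.0]
opening: 0.0417
```

```bash
python3 -c "
from workcell import job_done,sensors
o=sensors.get_obs();print(o['time'],o['wrist_force'])
print(job_done())"
```

```text
23.625 [-2.3157549  -0.29991331 10.00217485]
the job is handed in; nothing more can be done
None
```

I laid the spanner flat in the red tray, then set the blue cover in the green bearing's mouth and pressed it down until it snapped in. I handed the job in at 23.6 s with the gripper still holding and pushing down at 10.0 N.

- **Cover:** it finished with the TCP at z = 0.053, against 0.0527 expected for home. A further 0.6 mm of commanded push moved it no lower, and the gripper was tilted about 0.1°. The last scene picture shows the rim on the face all round, though the fingers hide part of it in the wrist view.
- **Side load:** about 2 N stayed at the wrist in −x; shifting the gripper 0.3 mm did not reliably remove it.
- **Snap-through:** the nibs pulled at up to about 19 N on the wrist just after the snap, well within the limits.
- **Spanner and surroundings:** the last top picture shows the spanner inside the tray and the bystanders that were visible where they started. The arm hid part of the hammer in that view.

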